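Index and lock the soldering carousel

TASK

With one finger, push the spokes of the round soldering carousel to turn it until the grey dish with the white cone in its middle stands at the fixed pointer on the stand, the pointer aimed midway between the two small lugs on the rim beside that dish. Leave it there and then push the locking arm with a fingertip until its nose has swung fully home between the pair of lugs facing it, keeping it out of the rim until then. Only push, gently, without gripping or lifting anything, and leave the jar, the cup and the caliper where they are.

Things in the scene. Friction and masses are not known exactly. Their poses are not given: they have to be found in the camera images.
- stand: Fixed steel stand, position and yaw vary. Origin on the table under the turning axis, z up; its -x side carries the pointer, its +y side the locking arm. Foot disc 160 mm across, 13 high; a tongue 30 mm wide, 10 high runs to the pointer post (ends 155 mm from the axis), another 34 mm wide, 10 high to the arm's pivot (ends 237 mm from the axis).
- carousel (a joint): Angle of the turning plate on the stand (rad), positive anticlockwise seen from above; 0 or 2 pi = borax dish exactly at the pointer. No end stops: it turns either way without limit. Stiff bearing (0.4 N m of friction, about 3 N at a spoke): it stays where it is left.
- axis_top (a point): Point on the turning axis at the plate's top. Plate 216 mm across, top 34 mm above the table. Fixed on it 90 degrees apart, centres 50 to 55 mm from the axis: grey borax dish with white cone (72 mm across, 30 high), then anticlockwise a flat stone tray (36 mm, 7 high), a solder spool (48 mm, 26 high) and a wax tin (73x48x19).
- dish_mark (a point): Point on the plate's rim, 108 mm from the axis, 34 mm above the table, outside the borax dish's centre and midway between its two lugs; turns with the plate. Outside each of the four things such a pair of steel lugs stands on the rim, each 12x8 mm and 14 high, with a 28 mm gap between.
- pointer_tip (a point): Tip of the fixed steel pointer, 113 mm from the axis, 27.5 mm above the table, aimed at the axis from the stand's -x side. It and its post (15 mm across, 145 mm from the axis) reach no higher than 34 mm, so the spokes pass over them.
- spoke0_end (a point): Centre of the black ball (20 mm) on the end of one spoke, 160 mm from the axis, 65 mm above the table. The four spokes are radial round bars 11 mm thick, level at that height from 105 mm outwards, free space below them outside the rim, 90 degrees apart, midway between the things on the plate. This one is 135 degrees clockwise (from above) from the borax dish.
- spoke1_end (a point): The same for the spoke 45 degrees clockwise (from above) from the borax dish.
- spoke2_end (a point): The same for the spoke 45 degrees anticlockwise from the borax dish.
- spoke3_end (a point): The same for the spoke 135 degrees anticlockwise from the borax dish.
- lock_arm (a joint): Angle of the locking arm (rad): 0 = parked along the stand's -x direction, clear of the carousel; grows as it swings anticlockwise seen from above; 1.57 = end stop, fully home, pointing at the turning axis with its nose between two lugs. Starts near 0. Light friction (0.15 N m): it stays where it is left. Its nose reaches the lugs from 1.15 rad on.
- lock_pivot (a point): Centre of the locking arm's vertical pivot, 215 mm from the turning axis on the stand's +y side, 46 mm above the table.
- lock_nose (a point): Tip of the locking arm's nose, 120 mm from its pivot. The arm is a straight bar 14 mm wide (its last 30 mm 10 mm wide), from 37 to 55 mm above the table, with free space beneath except above the stand's tongue. Pivot boss 30 mm across.
- ply_screen: Fixed plywood board standing upright along y behind and to the left of the carousel, an obstacle for hand and wrist: 447 mm long, 262 mm high, its front face 31 mm ahead (+x) of this origin and its ends 224 mm to either side. Near the left end a block 30 mm high and 20 wide juts to 60 mm before the origin.
- dark_jar: Loose black jar, 60 mm across, 70 high, origin under its centre. A bystander, left of the carousel.
- black_cup: Loose black cup, 48 mm across, 41 high, origin under its centre. A bystander, right of the carousel.
- caliper: Loose steel sliding caliper lying flat, 64x150x6 mm, origin under its centre. A bystander, left of the carousel.

How it is judged:
By the outcome, as a careful person would: the job done as asked, in the order asked, and still so for the second after the job is handed in, with the robot touching nothing.
It also fails if it takes over 72 s, if anything falls off the work surface, if the arm or the gripper's body presses on something with over 40 N, if the wrist force passes 120 N, or if a joint passes its speed limit or range.

ROBOT

A 7-joint arm with a two-finger parallel gripper is mounted at the origin on a cart in front of the work surface, level with it; the furniture and walls round the work are solid. World frame = base frame: x ahead of the robot, y to its left, z up, the work surface at z = 0. Lengths are in m, angles in rad, forces in N, time in s.
With the tool pointing down it reaches from about 0.4 to 0.85 m from the base axis. Payload 4.5 kg.
Tool frame: the origin (TCP) lies at the very end of the fingers, on their centre line; the grasp point (between the pads) lies 19 mm behind it (r.grip_point_offset is the distance from the TCP to the grasp point, in m); z points along the fingers, y is the line along which they close (so a half turn about z gives the same grasp; the last joint's range is limited). The gripper opens to 88 mm and grips with 3 to 60 N. Pads are 18 mm wide; open, the fingers measure 123 mm over their backs; the gripper's body (75 mm by 187 mm) begins 45 mm behind the grasp point.
Start: joints at [0.034, 0.689, -0.195, 1.565, 0.157, 0.902, -0.215], TCP at [0.625, 0, 0.239] pointing down, gripper open.
Joint ranges: [-3.01, 3.01], [-0.46, 2.08], [-1.47, 1.51], [0.13, 2.56], [-1, 4.14], [0.04, 2.09], [-2.66, 2.66]. Speed limits (rad/s): [2.57, 2.57, 3.14, 3.14, 3.14, 3.14, 3.14].

INTERFACE

Orientations are given as a unit quaternion [x, y, z, w].
In Python, from plant import r gives the robot as it stands.
- The arm moves only by the tool carry_out, never from a script. Its argument "rows" is a list of rows, each a list of 3 entries, a list of its own where there are three numbers: the shift along the tool's x, y, z in cm, then the turn, a rotation vector about the tool's x, y, z in degrees, then the closure, from 0 (fully open) to 1 (shut). A call has 1 to 12 rows; each row is the pose to reach, as a shift and turn from the pose commanded when the call began, along the tool's axes at that moment; what a row does not reach only later rows make up. A row lasts 1/10 s, in which the tool goes at most 50 mm and 8.59 degrees, less where a joint would pass 70% of its speed; a pose out of reach is approached as far as the arm can. A call with a gripper value outside its range is refused whole. The fingers move at their own pace and stop on an object; "newtons" is the grip in N (left out, the last holds). Time passes only in rows, so rows that repeat a pose let the fingers close. It gives the time, the measured TCP pose, the force, the opening and the grip force at its end, in the units of the state.
- r.get_state(): the state, without advancing time (a new reading comes with each control period).
- r.snapshot(name): name is "scene" or "side" or "wrist"; returns a dict with "image" (384x512x3 uint8, red, green, blue), "fx", "fy", "cx", "cy" (pixels), "dist_coeffs" ([k1, k2, p1, p2, k3] as OpenCV has them; the pictures are not rectified), "pose" (4x4, takes a point from camera to world coordinates). Camera axes: x right, y up, looking along -z (the intrinsics and any distortion apply to the point x, -y, -z); pixel columns grow to the right and rows downward; lengths in m; the calibration is good to about 2 mm. A picture is of the moment at which its call begins. There is no depth.
- r.finish_job(): hands the job in; it is judged then, once.
The state is a dict: "clock": time; "q": joint angles; "qd": joint speeds; "joint_torque": joint torques, N m; "tool_pos": TCP position; "eef_rot": TCP orientation; "contact_force": force on the tool from outside, world axes, zero at the start; "moment": the same for the moment, N m; "opening": opening from 0.0 (shut) to 1.0 (fully open); "finger_force": force on a finger pad.
Only numpy, scipy, OpenCV 4.12 (cv2) and the standard library are available. Lean on these libraries where they do the work, as an engineer would, in place of code of your own. Each camera call takes 0.05 s, during which the arm holds its last target. There are 200 camera calls.

## Working session

There is one attempt and no reset: what is moved stays moved. The work goes in short steps, Python scripts to look and compute and a tool call to move; the robot and the scene stay as the last step left them, time stands still between calls to the robot, and variables do not carry over. Pictures are saved under pics/ and viewed, at most 10 in all, crops included, and the job is handed in when it is done.

Besides the shell and the picture viewer there is one more tool, called as a command line: name --argument value ..., lists and objects as JSON in quotes. carry_out: Moves the arm, as the interface text tells. Its arguments: {"type":"object","properties":{"rows":{"type":"array"},"newtons":{"type":"number"}},"required":["rows"]}

```bash
mkdir -p pics; cat > h.py <<'E'
import numpy as np, cv2
from plant import r
def snap(n,f=None):
    s=r.snapshot(n)
    if f: cv2.imwrite('pics/'+f,s['image'][:,:,::-1])
    return s
def K(s): return np.array([[s['fx'],0,s['cx']],[0,s['fy'],s['cy']],[0,0,1.]]),np.array(s['dist_coeffs'],float)
def ray(s,uv):
    k,d=K(s); p=cv2.undistortPoints(np.array([[uv]],float),k,d)[0,0]
    T=np.array(s['pose']); return T[:3,3],T[:3,:3]@np.array([p[0],-p[1],-1])
def onz(s,uv,z):
    o,v=ray(s,uv); return o+v*(z-o[2])/v[2]
def proj(s,P):
    k,d=K(s);T=np.array(s['pose']);c=(np.array(P,float).reshape(-1,3)-T[:3,3])@T[:3,:3]; c=c*[1,-1,-1]
    return cv2.projectPoints(c,np.zeros(3),np.zeros(3),k,d)[0][:,0]
E
python3 - <<'E'
from h import *
a=snap('scene')
b=snap('side')
for s in(a,b): print(np.round(s['pose'],3).tolist(),s['fx'])
cv2.imwrite('pics/a.png',cv2.resize(a['image'][:,:,::-1],(800,600)))
cv2.imwrite('pics/b.png',cv2.resize(b['image'][:,:,::-1],(800,600)))
st=r.get_state();print(st)
E
```

```text
[[-0.76, 0.437, -0.481, -0.108], [-0.65, -0.507, 0.566, 0.634], [0.003, 0.743, 0.669, 0.999], [0.0, 0.0, 0.0, 1.0]] 426.7435214760731
[[0.921, 0.238, -0.309, 0.134], [-0.39, 0.566, -0.726, -1.116], [0.002, 0.789, 0.614, 0.909], [0.0, 0.0, 0.0, 1.0]] 369.36943240217784
{'clock': 0.1, 'q': array([ 0.03373307,  0.6899127 , -0.19454855,  1.5662068 ,  0.15730941,
        0.90253301, -0.21514746]), 'qd': array([-0.00049857, -0.00308781,  0.00079268, -0.00286857, -0.00101497,
       -0.00047064, -0.00186711]), 'joint_torque': array([-3.08775299e-03, -5.28501892e+01, -1.27141513e+00, -1.53837240e+01,
       -5.25604945e-02,  1.96265515e-03,  5.71585565e-05]), 'tool_pos': array([6.24436306e-01, 9.97637969e-06, 2.37991976e-01]), 'eef_rot': array([ 7.07064283e-01,  7.07148787e-01, -6.27636358e-04, -5.47651539e-04]), 'contact_force': array([-0.05444288,  0.6573992 ,  0.38745236]), 'moment': array([ 0.0063057 , -0.00240017,  0.03565278]), 'finger_force': 0.0, 'opening': 0.9977849896594262}
```

View pics/a.png

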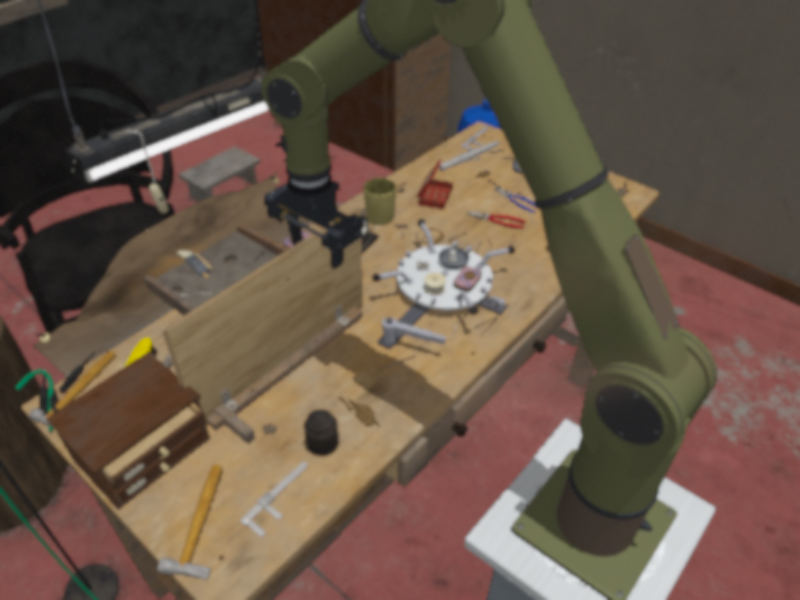

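View pics/b.png

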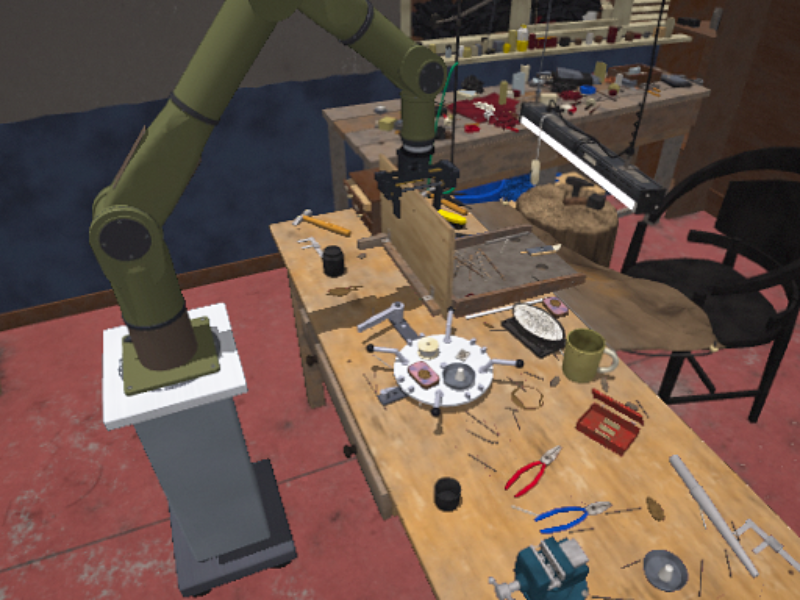

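The pictures show the carousel at about (445,370) in the side view and (445,278) in the scene view. The balls in the side view are at (371,348), (450,316), (519,363) and (436,411). The lock pivot is at (397,310), the nose at (360,328) and the pointer post at about (390,397).

```bash
python3 - <<'E'
from h import *
b=snap('side');a=snap('scene')
def P(s,l,z): return np.array([onz(s,(u*.64,v*.64),z) for u,v in l])
S=P(b,[(371,348),(450,316),(519,363),(436,411)],.065)
print(S.round(3), S.mean(0).round(3)); c=S.mean(0)
print(np.linalg.norm(S-c,axis=1).round(3),np.degrees(np.arctan2(*(S-c)[:,1::-1].T[[0,1]])).round(1))
A=P(a,[(377,276),(422,226),(511,249)],.065);print(A.round(3))
print('dish',P(b,[(459,376)],.05),P(a,[(454,256)],.05))
print('pivot,nose',P(b,[(397,310),(360,328)],.055),P(a,[(388,325),(443,340)],.055))
print('pointer',P(b,[(390,397)],.02),P(a,[(500,303)],.02))
print('cup',P(b,[(447,494)],.02),'jar',P(b,[(333,262)],.035))
print('screen top corners',P(b,[(384,162),(453,237)],.262),P(a,[(168,333),(362,243)],.262))
x=b['image'][180:290,210:350];cv2.imwrite('pics/c.png',cv2.resize(x[:,:,::-1],None,fx=5.7,fy=5.4,interpolation=cv2.INTER_CUBIC))
E
```

```text
[[ 0.421 -0.229  0.065]
 [ 0.627 -0.197  0.065]
 [ 0.692 -0.395  0.065]
 [ 0.475 -0.447  0.065]] [ 0.554 -0.317  0.065]
[0.159 0.141 0.159 0.152] [ 146.5   58.5  -29.3 -121.3]
[[ 0.636 -0.176  0.065]
 [ 0.678 -0.382  0.065]
 [ 0.469 -0.446  0.065]]
dish [[ 0.56583558 -0.36669095  0.05      ]] [[ 0.56243813 -0.3559688   0.05      ]]
pivot,nose [[ 0.52713416 -0.11675505  0.055     ]
 [ 0.42438061 -0.14521189  0.055     ]] [[ 0.52594339 -0.08532851  0.055     ]
 [ 0.41611127 -0.12425849  0.055     ]]
pointer [[ 0.42091444 -0.33960519  0.02      ]] [[ 0.40970476 -0.32185968  0.02      ]]
cup [[ 0.42858059 -0.59555765  0.02      ]] jar [[0.45435036 0.16872017 0.035     ]]
screen top corners [[ 0.63838181  0.24575566  0.262     ]
 [ 0.63696361 -0.17207051  0.262     ]] [[ 0.63626335  0.31173259  0.262     ]
 [ 0.56142768 -0.05610158  0.262     ]]
```

View pics/c.png

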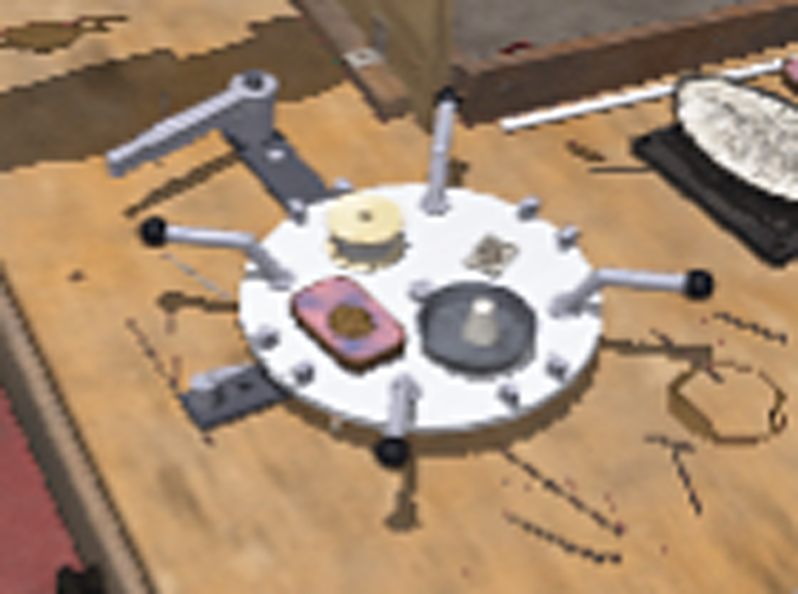

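The crop shows the dish between the right ball (700,284) and the front ball (392,452). The other balls are at (152,232) and (447,97), the hub is at (425,290), the boss is at (255,82) and the nose is at (115,165).

```bash
cat > fit.py <<'E'
from h import *
from scipy.optimize import least_squares
def model(p,phi):
    x,y,yaw,al=p; R=lambda a,r,z:[x+r*np.cos(a),y+r*np.sin(a),z]
    pts=[R(yaw+np.pi+phi+np.radians(d),.16,.065) for d in (-135,-45,45,135)]
    pts+=[R(yaw+np.pi,.145,.034),R(yaw+np.pi/2,.215,.055)]
    a=yaw+np.pi+al; q=pts[5]; pts.append([q[0]+.12*np.cos(a),q[1]+.12*np.sin(a),.046])
    return np.array(pts)
E
python3 - <<'E'
from fit import *
b=snap('side')
cr=[(152,232),(447,97),(700,284),(392,452),(203,382),(255,82),(117,163)]  # spokes 3? order: 148deg,58,-30,-121
uv=np.array([(210+x/5.7,180+y/5.4) for x,y in cr])
# dish between -30 (s2: 45 acw) and -121 (s1); s3=58; s0=148
uv=uv[[0,3,2,1,4,5,6]]
f=lambda p:(proj(b,model(p[:4],p[4]))-uv).ravel()
s=least_squares(f,[.556,-.316,.08,0,np.radians(-76-185)],loss='soft_l1')
p=s.x;print(p.round(4),np.degrees(p[[2,3,4]]).round(1));print(f(p).reshape(-1,2).round(1));print(model(p[:4],p[4]).round(3))
np.save('p.npy',p)
o,v=ray(b,(453*.64,237*.64)); print('screen top corner',onz(b,(453*.64,237*.64),.262), 'base',onz(b,(210+400/5.7,180+112/5.4),0))
E
```

```text
[ 0.5563 -0.3135  0.0884  0.2554 -4.5625] [   5.1   14.6 -261.4]
[[ 0.5  0. ]
 [ 0.2  0.2]
 [-0.2  0. ]
 [ 0.1  0.3]
 [-0.2 -1.6]
 [ 0.1 -0.1]
 [-0.5  0.7]]
[[ 0.42  -0.23   0.065]
 [ 0.473 -0.45   0.065]
 [ 0.693 -0.397  0.065]
 [ 0.64  -0.177  0.065]
 [ 0.412 -0.326  0.034]
 [ 0.537 -0.099  0.055]
 [ 0.424 -0.14   0.046]]
screen top corner [ 0.63696361 -0.17207051  0.262     ] base [ 0.64123963 -0.1058223   0.        ]
```

carry_out --rows '[[[0,0,-3],[0,0,0],0],[[0,0,-6],[0,0,0],0],[[-3,0,-6],[0,0,0],0],[[-7,1,-6],[0,0,0],0],[[-11,2,-6],[0,0,0],0],[[-15,3,-6],[0,0,0],0.5],[[-19,4,-6],[0,0,0],1],[[-23,5,-6],[0,0,0],1],[[-27,6,-6],[0,0,0],1],[[-31,6.5,-6],[0,0,0],1],[[-33,7,-6],[0,0,0],1],[[-33,7,-6],[0,0,0],1]]' --newtons 10

```text
clock: 1.45
tool_pos: [0.6939, -0.3348, 0.2973]
eef_rot: [0.709, 0.705, -0.001, 0.0]
contact_force: [-0.3, 0.1, -0.5]
opening: 0.387
finger_force: 0.0
```

carry_out --rows '[[[0,0,3],[0,0,0],1],[[0,0,7],[0,0,0],1],[[0,0,11],[0,0,0],1],[[0,0,15],[0,0,0],1],[[0,0,18],[0,0,0],1],[[0,0,20],[0,0,0],1],[[0,0,22],[0,0,0],1],[[0,0,23.5],[0,0,0],1],[[0,0,25],[0,0,0],1],[[0,0,25],[0,0,0],1]]'

```text
clock: 2.45
tool_pos: [0.6936, -0.3285, 0.0463]
eef_rot: [0.707, 0.707, -0.001, -0.002]
contact_force: [0.0, -0.3, -1.1]
opening: 0.006
finger_force: 0.0
```

```bash
python3 - <<'E'
from h import *
p=np.load('p.npy');st=r.get_state();t=st['tool_pos'];print(t,st['eef_rot'],st['opening'])
# arc: spoke2 now at ang; tcp offset from spoke: half-extent of 35(x) x 18(y) + 5.5 normal
a0=p[2]+np.pi+p[4]+np.pi/4
for d in range(0,100,6):
    a=a0-np.radians(d); n=np.array([-np.sin(a),np.cos(a)])
    off=.0055+.0175*abs(n[0])+.009*abs(n[1])
    q=p[:2]+.140*np.array([np.cos(a),np.sin(a)])+n*off
    w=(q-t[:2])*100; print(d,'toolx %.1f tooly %.1f'%(w[1],w[0]),q.round(3))
a=a0+p[4]*0+(-np.radians(98.6))
s=snap('side'); x=s['image'][150:300,180:380];cv2.imwrite('pics/d.png',cv2.resize(x[:,:,::-1],None,fx=4,fy=4))
E
```

```text
[ 0.69363033 -0.32850878  0.04633338] [ 7.06804786e-01  7.07405330e-01 -6.19659770e-04 -2.07604285e-03] 0.006184597323518833
0 toolx -3.9 tooly -0.6 [ 0.687 -0.367]
6 toolx -5.1 tooly -1.2 [ 0.682 -0.38 ]
12 toolx -6.4 tooly -1.9 [ 0.675 -0.392]
18 toolx -7.5 tooly -2.7 [ 0.666 -0.404]
24 toolx -8.6 tooly -3.7 [ 0.656 -0.414]
30 toolx -9.6 tooly -4.8 [ 0.646 -0.424]
36 toolx -10.4 tooly -6.0 [ 0.633 -0.433]
42 toolx -11.2 tooly -7.3 [ 0.62 -0.44]
48 toolx -11.8 tooly -8.8 [ 0.606 -0.447]
54 toolx -12.3 tooly -10.2 [ 0.591 -0.451]
60 toolx -12.5 tooly -11.7 [ 0.576 -0.454]
66 toolx -12.7 tooly -13.1 [ 0.562 -0.455]
72 toolx -12.7 tooly -14.6 [ 0.548 -0.455]
78 toolx -12.5 tooly -16.0 [ 0.533 -0.454]
84 toolx -12.2 tooly -17.5 [ 0.519 -0.451]
90 toolx -11.8 tooly -18.9 [ 0.505 -0.446]
96 toolx -11.1 tooly -20.3 [ 0.491 -0.44 ]
```

View pics/d.png

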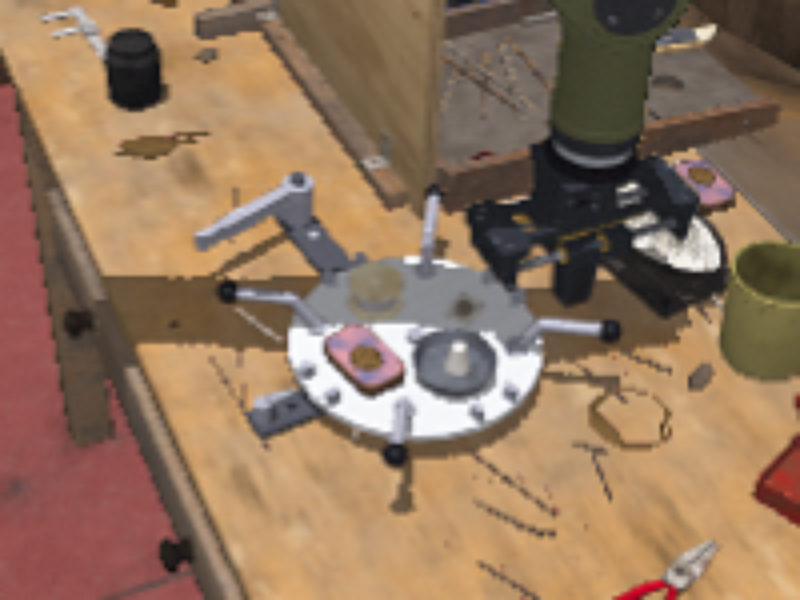

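The finger stands at about (575,290), on the anticlockwise side of the right-hand spoke (ball at (610,330)). I can start pushing.

carry_out --rows '[[[-1.5,-0.2,0],[0,0,0],1],[[-3,-0.5,0],[0,0,0],1],[[-3.9,-0.6,0],[0,0,0],1],[[-4.5,-0.9,0],[0,0,0],1],[[-5.1,-1.2,0],[0,0,0],1],[[-5.8,-1.5,0],[0,0,0],1],[[-6.4,-1.9,0],[0,0,0],1],[[-7,-2.3,0],[0,0,0],1],[[-7.5,-2.7,0],[0,0,0],1],[[-8.1,-3.2,0],[0,0,0],1],[[-8.6,-3.7,0],[0,0,0],1],[[-9.1,-4.2,0],[0,0,0],1]]'

```text
clock: 3.7
tool_pos: [0.6526, -0.4215, 0.0487]
eef_rot: [0.707, 0.707, 0.0, 0.0]
contact_force: [0.8, 3.1, 0.3]
opening: 0.006
finger_force: 1.4
```

carry_out --rows '[[[-0.5,-0.6,0.1],[0,0,0],1],[[-0.9,-1.2,0.2],[0,0,0],1],[[-1.3,-1.8,0.2],[0,0,0],1],[[-1.7,-2.4,0.2],[0,0,0],1],[[-2.1,-3.1,0.2],[0,0,0],1],[[-2.4,-3.8,0.2],[0,0,0],1],[[-2.7,-4.6,0.2],[0,0,0],1],[[-3.0,-5.3,0.2],[0,0,0],1],[[-3.2,-6.0,0.2],[0,0,0],1],[[-3.3,-6.7,0.2],[0,0,0],1],[[-3.4,-7.5,0.2],[0,0,0],1],[[-3.5,-8.2,0.2],[0,0,0],1]]'

```text
clock: 4.9
tool_pos: [0.5712, -0.4531, 0.0464]
eef_rot: [0.707, 0.708, 0.002, -0.001]
contact_force: [2.6, 7.3, 0.5]
opening: 0.005
finger_force: 3.3
```

carry_out --rows '[[[-0.1,-0.7,0],[0,0,0],1],[[-0.1,-1.5,0],[0,0,0],1],[[-0.1,-2.2,0],[0,0,0],1],[[0,-2.9,0],[0,0,0],1],[[0.1,-3.6,0],[0,0,0],1],[[0.2,-4.3,0],[0,0,0],1],[[0.4,-5.0,0],[0,0,0],1],[[0.6,-5.6,0],[0,0,0],1],[[0.7,-6.1,0],[0,0,0],1],[[0.7,-6.1,0],[0,0,0],1]]'

```text
clock: 5.9
tool_pos: [0.5087, -0.4493, 0.0468]
eef_rot: [0.707, 0.707, -0.001, -0.0]
contact_force: [0.9, 0.4, 0.8]
opening: 0.007
finger_force: 0.5
```

```bash
python3 - <<'E'
from h import *
s=snap('side'); x=s['image'][180:290,210:350];cv2.imwrite('pics/e.png',cv2.resize(x[:,:,::-1],None,fx=5.7,fy=5.4,interpolation=cv2.INTER_CUBIC))
E
```

```text
(no output)
```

View pics/e.png

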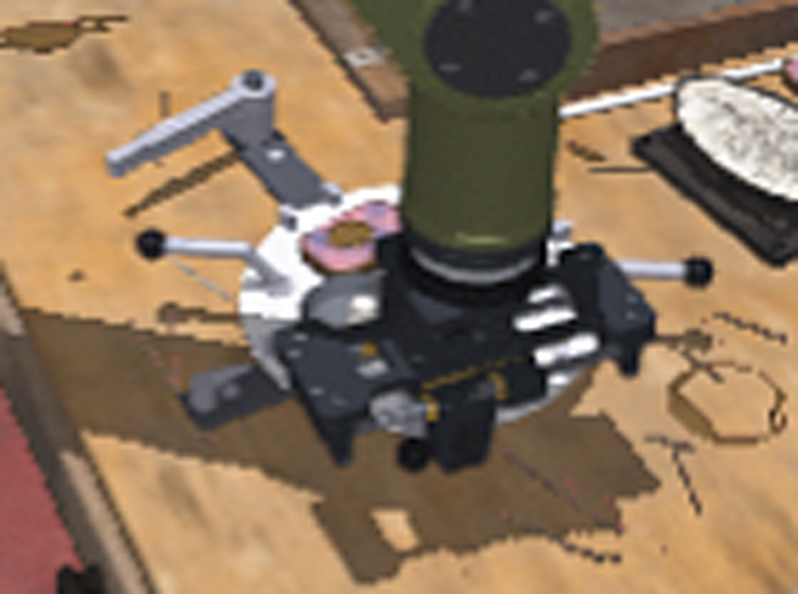

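The carousel is nearly there. Balls are visible at (152,243), (700,270) and (413,455), and I'll fit the remaining angle from them.

```bash
cat > ph.py <<'E'
from fit import *
def phi(b,idx,cr,g=0):
    p=np.load('p.npy'); uv=np.array([(210+x/5.7,180+y/5.4) for x,y in cr])
    f=lambda q:(proj(b,model(p[:4],q[0]))[idx]-uv).ravel()
    s=least_squares(f,[g]);return np.degrees(s.x[0]),f(s.x).round(1)
E
python3 - <<'E'
from ph import *
b=snap('side');print(phi(b,[1,3,2],[(152,243),(700,270),(413,455)]))
E
```

```text
(np.float64(12.473993184150597), array([-0. ,  0.2, -0.4,  0.4,  0.1, -0.1]))
```

carry_out --rows '[[[0.2,-0.5,0],[0,0,0],1],[[0.4,-1.0,0],[0,0,0],1],[[0.6,-1.4,0],[0,0,0],1],[[0.8,-1.8,0],[0,0,0],1],[[1.0,-2.2,0],[0,0,0],1],[[1.2,-2.5,0],[0,0,0],1],[[1.2,-2.5,0],[0,0,0],1]]'

```text
clock: 6.7
tool_pos: [0.4843, -0.4366, 0.0467]
eef_rot: [0.707, 0.707, -0.0, -0.001]
contact_force: [1.8, 0.2, 1.2]
opening: 0.011
finger_force: 0.7
```

```bash
python3 - <<'E'
from fit import *
s=snap('side'); 
b=s['image'].astype(int); m=(b.max(2)<45).astype(np.uint8)
p=np.load('p.npy')
# black ball blobs near predicted for phi 2
for i in (1,3,2):
    q=proj(s,model(p[:4],np.radians(2)))[i]; u,v=q.round().astype(int)
    w=m[v-7:v+8,u-9:u+10]; n,l,st,c=cv2.connectedComponentsWithStats(w); print(i,q.round(1),[(st[k,4],(c[k]+[u-9,v-7]).round(1)) for k in range(1,n)])
x=s['image'][180:290,210:350];cv2.imwrite('pics/f.png',cv2.resize(x[:,:,::-1],None,fx=5.7,fy=5.4,interpolation=cv2.INTER_CUBIC))
E
```

```text
1 [238.5 219.5] [(np.int32(11), array([238.1, 218.8]))]
3 [332.3 236.5] [(np.int32(13), array([332.2, 236.3]))]
2 [272.9 262.9] [(np.int32(1), array([264., 256.])), (np.int32(90), array([277.2, 261. ]))]
```

carry_out --rows '[[[-0.5,0.8,0],[0,0,0],1],[[-1,1.8,0],[0,0,0],1],[[-1,1.8,-3],[0,0,0],1],[[-1,1.8,-7],[0,0,0],1],[[-1,1.8,-11],[0,0,0],1],[[-1,1.8,-15],[0,0,0],1],[[1,0,-19],[0,0,0],1],[[4,0,-22],[0,0,0],1],[[7,-1,-24],[0,0,0],1],[[10,-2,-24],[0,0,0],1],[[10,-2,-24],[0,0,0],1]]'

```text
clock: 7.85
tool_pos: [0.4629, -0.3327, 0.2873]
eef_rot: [0.706, 0.709, -0.0, -0.002]
contact_force: [0.8, -0.8, 0.7]
opening: 0.002
finger_force: 0.0
```

```bash
python3 - <<'E'
from fit import *
s=snap('wrist'); print(np.round(s['pose'],3).tolist(),r.get_state()['tool_pos'])
p=np.load('p.npy'); print(proj(s,model(p[:4],0)).round())
cv2.imwrite('pics/g.png',cv2.resize(s['image'][:,:,::-1],(800,600),interpolation=cv2.INTER_CUBIC))
E
```

```text
[[1.0, -0.004, 0.003, 0.464], [0.003, 0.965, 0.262, -0.265], [-0.004, -0.262, 0.965, 0.433], [0.0, 0.0, 0.0, 1.0]] [ 0.46335182 -0.33542628  0.28693495]
[[440.  27.]
 [223.  44.]
 [243. 245.]
 [430. 230.]
 [209. 150.]
 [326. -70.]
 [215. -24.]]
```

View pics/g.png

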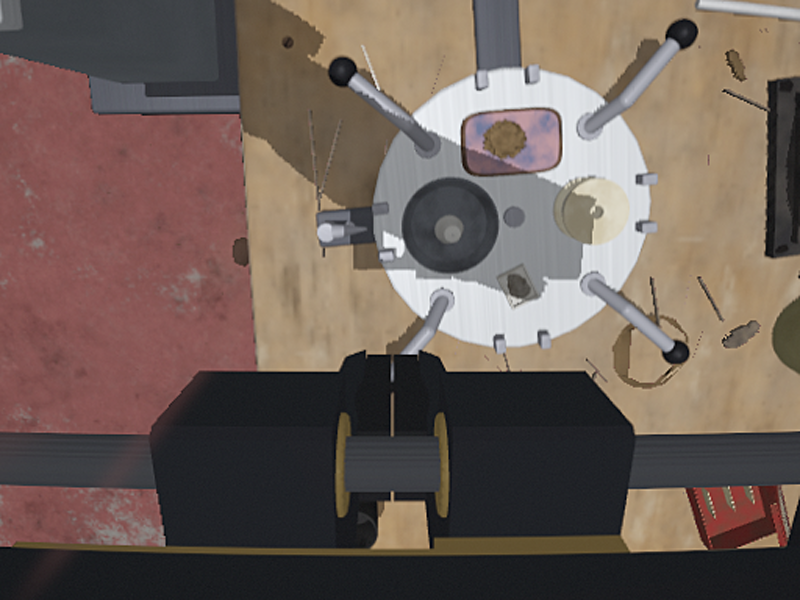

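The wrist view shows the dish almost at the pointer. Lugs are at (381,208) and (387,255), the post at (327,232), the tip near (370,230), and the balls at (342,72), (682,33) and (676,352).

```bash
python3 - <<'E'
from fit import *
s=snap('wrist'); p=np.load('p.npy'); k=.64
uv=np.array([(682,33),(342,72),(676,352),(327,232)])*k; idx=[0,1,3,4]
f=lambda q:(proj(s,model([q[0],q[1],p[2],p[3]],q[2]))[idx]-uv).ravel()
z=least_squares(f,[p[0],p[1],0]);print(z.x[:2],np.degrees(z.x[2]),f(z.x).round(1))
f=lambda q:(proj(s,model([q[0],q[1],q[3],p[3]],q[2]))[idx]-uv).ravel()
z=least_squares(f,[p[0],p[1],0,p[2]]);print(z.x[:2],np.degrees(z.x[2:]),f(z.x).round(1))
# lugs tops z .048, tip, hub, post
W=lambda u,v,zz:onz(s,(u*k,v*k),zz)[:2]
hub=z.x[:2]; L=[W(381,208,.048),W(387,255,.048)]; t=W(370,230,.0275)
ang=lambda q:np.degrees(np.arctan2(*(q-hub)[::-1]))%360
print([ang(l) for l in L],np.mean([ang(l) for l in L]),'tip',ang(t),np.linalg.norm(t-hub),'post',ang(W(327,232,.034)))
x=s['image'][115:180,190:280];cv2.imwrite('pics/h.png',cv2.resize(x[:,:,::-1],None,fx=8,fy=8,interpolation=cv2.INTER_CUBIC))
E
```

```text
[ 0.55676639 -0.31456467] 1.7523516154762937 [-0.   0.2  0.5 -0.   0.4 -0.4 -1.   0.2]
[ 0.55676944 -0.31457883] [1.78058533 5.03907755] [-0.   0.3  0.5 -0.   0.4 -0.4 -1.   0.1]
[np.float64(175.8932126099705), np.float64(196.0474439996689)] 185.9703283048197 tip 186.19523857065624 0.11097717444605623 post 185.02407096723934
```

View pics/h.png

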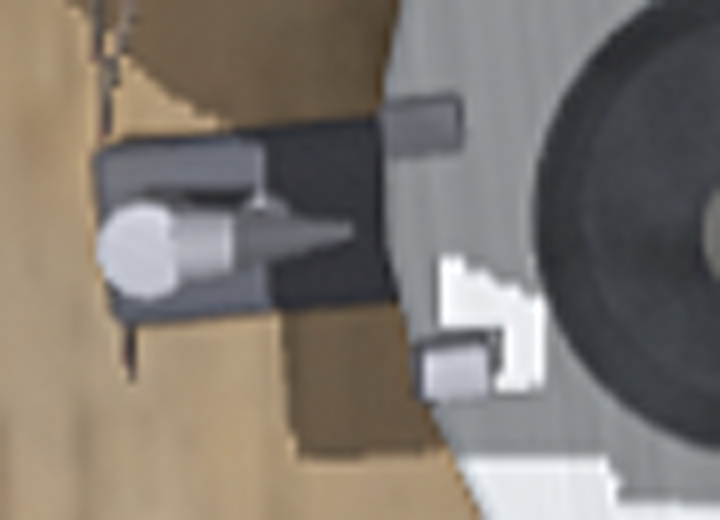

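Crop: the pointer tip is at (352,230). The lug tops are centred at about (428,126) and (457,371).

```bash
cat > lug.py <<'E'
from fit import *
def ana(s,tip,lugs,hub=np.array([.5568,-.3146])):
    ang=lambda q:np.degrees(np.arctan2(*(q[:2]-hub)[::-1]))%360
    t=onz(s,tip,.0275);L=[onz(s,l,.048) for l in lugs]
    print([ang(l).round(2) for l in L],'mean',np.mean([ang(l) for l in L]),'tip',ang(t),[np.linalg.norm(q[:2]-hub).round(4) for q in L+[t]])
E
python3 - <<'E'
from lug import *
s=snap('wrist');ana(s,(190+352/8,115+230/8),[(190+428/8,115+126/8),(190+457/8,115+371/8)])
E
```

```text
[np.float64(175.44), np.float64(195.86)] mean 185.65171509560437 tip 184.8714479326711 [np.float64(0.1013), np.float64(0.1008), np.float64(0.1136)]
```

```bash
python3 - <<'E'
from lug import *
s=snap('wrist');k=.64
W=lambda u,v,z=.048:onz(s,(u*k,v*k),z)[:2]
M=lambda a,b:(W(*a)+W(*b))/2
l=(onz(s,(190+428/8,115+126/8),.048)+onz(s,(190+457/8,115+371/8),.048))[:2]/2
rr=M((650,177),(650,225)); t=M((482,76),(532,71)); b=M((500,340),(544,336))
d=lambda v:np.degrees(np.arctan2(v[1],v[0]))
print('LR',d(l-rr)%360,'TB',d(t-b)+90,'hub',((l+rr)/2).round(4),((t+b)/2).round(4))
B=[W(682,33,.065),W(342,72,.065),W(676,352,.065)]
print('balls',d(B[0]-B[1])-90+180+0, d(B[0]-B[2])+90, )
P=W(327,232,.034);T=onz(s,(234,143.75),.0275)[:2]
print('post->tip',d(T-P)%360+180, 'stand yaw +180 wanted; post-hub',d(P-(l+rr+t+b)/4)%360,'tip-hub',d(T-(l+rr+t+b)/4)%360)
E
```

```text
LR 185.93320386169734 TB 186.48705526821374 hub [ 0.5569 -0.315 ] [ 0.5557 -0.3144]
balls 96.68309933633915 186.54437407837455
post->tip 189.08690215188102 stand yaw +180 wanted; post-hub 186.10091454694881 tip-hub 185.30998462103994
```

carry_out --rows '[[[-4,1,0],[0,0,0],1],[[-8,2.5,2],[0,0,0],1],[[-11,3.8,5],[0,0,0],1],[[-11,3.8,9],[0,0,0],1],[[-11,3.8,13],[0,0,0],1],[[-11,3.8,17],[0,0,0],1],[[-11,3.8,21],[0,0,0],1],[[-11,3.8,23],[0,0,0],1],[[-11,3.8,24],[0,0,0],1],[[-11,3.8,24],[0,0,0],1]]'

```text
clock: 9.05
tool_pos: [0.5019, -0.4473, 0.0448]
eef_rot: [0.707, 0.707, -0.0, -0.001]
contact_force: [-0.0, 0.1, 0.0]
opening: 0.008
finger_force: 0.0
```

carry_out --rows '[[[0.4,-0.7,0],[0,0,0],1],[[0.7,-1.3,0],[0,0,0],1],[[0.9,-1.6,0],[0,0,0],1],[[1.0,-1.8,0],[0,0,0],1],[[1.07,-1.93,0],[0,0,0],1],[[1.14,-2.06,0],[0,0,0],1],[[1.14,-2.06,0],[0,0,0],1],[[1.14,-2.06,0],[0,0,0],1]]'

```text
clock: 9.85
tool_pos: [0.4836, -0.4362, 0.0473]
eef_rot: [0.707, 0.707, 0.0, 0.001]
contact_force: [2.5, -2.0, 3.4]
opening: 0.001
finger_force: 1.5
```

carry_out --rows '[[[-0.5,0.8,0],[0,0,0],1],[[-1,1.8,0],[0,0,0],1],[[-1,1.8,-3],[0,0,0],1],[[-1,1.8,-7],[0,0,0],1],[[-1,1.8,-11],[0,0,0],1],[[-1,1.8,-15],[0,0,0],1],[[1,0,-19],[0,0,0],1],[[4,0,-22],[0,0,0],1],[[7,-1,-24],[0,0,0],1],[[10,-2,-24],[0,0,0],1],[[10,-2,-24],[0,0,0],1]]'

```text
clock: 10.95
tool_pos: [0.4609, -0.3305, 0.2871]
eef_rot: [0.705, 0.709, 0.0, -0.002]
contact_force: [0.6, -0.3, 0.5]
opening: 0.009
finger_force: 0.0
```

```bash
python3 - <<'E'
from fit import *
s=snap('wrist'); print(r.get_state()['tool_pos'])
cv2.imwrite('pics/i.png',cv2.resize(s['image'][0:250,190:470][:,:,::-1],None,fx=2.4*1.19,fy=2.4,interpolation=cv2.INTER_CUBIC))
E
```

```text
[ 0.46132215 -0.33326111  0.28675596]
```

View pics/i.png

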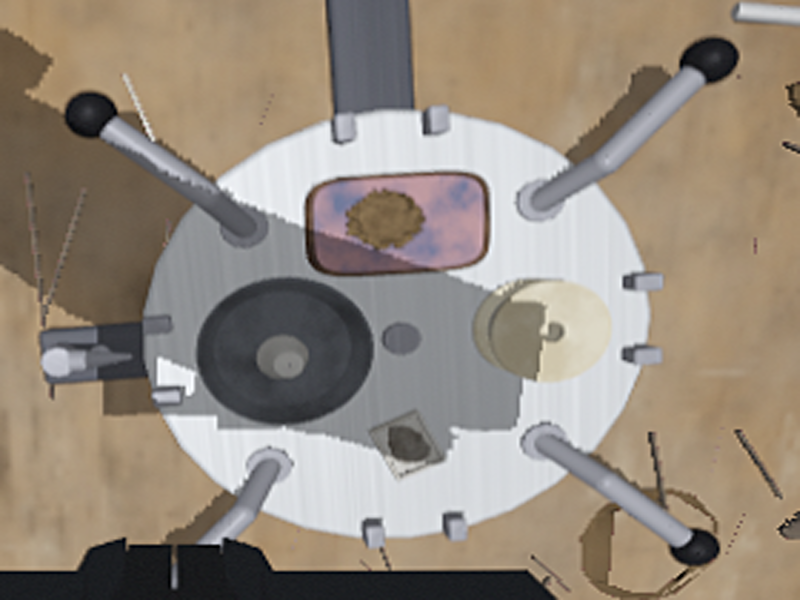

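Picture: balls at (91,114), (710,59) and (694,546). Lugs at (158,323)/(167,395), (643,281)/(641,354), (343,120)/(436,115) and (373,525)/(455,518). The pointer tip is at (131,356).

```bash
python3 - <<'E'
from lug import *
s=snap('wrist')
W=lambda u,v,z=.048:onz(s,(190+u/2.856,v/2.4),z)[:2]
M=lambda a,b:(W(*a)+W(*b))/2
l=M((158,323),(167,395)); rr=M((645,280),(644,353)); t=M((343,119),(436,113)); b=M((373,525),(455,518))
d=lambda v:np.degrees(np.arctan2(v[1],v[0]))
h=(l+rr+t+b)/4
print('LR',d(l-rr)%360,'TB',d(t-b)+90,'hub',h)
B=[W(710,59,.065),W(91,114,.065),W(694,546,.065)]
print('balls',d(B[0]-B[1])+90, d(B[0]-B[2])+90,'ballhub',(B[1]+B[2])/2)
print('tip-hub',d(W(131,356,.0275)-h)%360,'post',d(W(60,362,.034)-h)%360)
E
```

```text
LR 186.3492861928322 TB 186.4298260905272 hub [ 0.55481286 -0.31160637]
balls 96.46940670905666 186.29302757364724 ballhub [ 0.55630883 -0.31447216]
tip-hub 187.1290297739453 post 186.48514327768737
```

```bash
python3 - <<'E'
from lug import *
s=snap('wrist')
x=s['image'][115:180,190:280];cv2.imwrite('pics/j.png',cv2.resize(x[:,:,::-1],None,fx=8,fy=8,interpolation=cv2.INTER_CUBIC))
E
```

```text
(no output)
```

View pics/j.png

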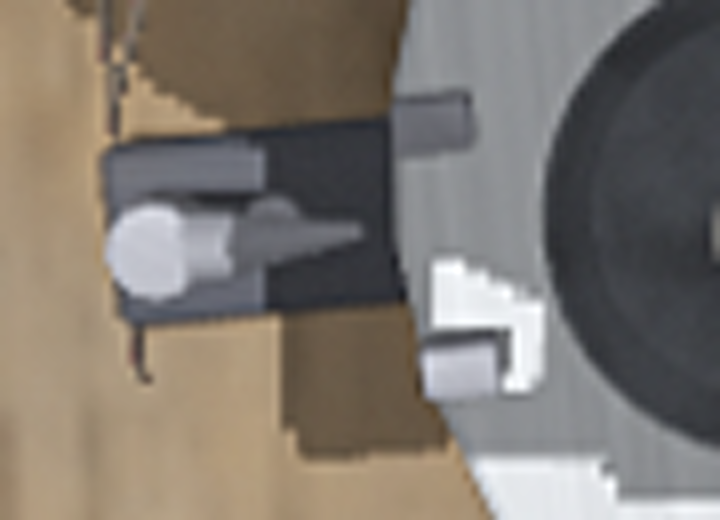

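Crop: the tip is at (362,231). The lug top faces are centred at (433,127) and (462,372).

```bash
python3 - <<'E'
from lug import *
s=snap('wrist');c=lambda u,v:(190+u/8,115+v/8)
for n,tip,a,b in(('now',(362,231),(433,127),(462,372)),):
    A,B,T=onz(s,c(*a),.048)[:2],onz(s,c(*b),.048)[:2],onz(s,c(*tip),.0275)[:2]
    for Z in (.0275,): 
        m=(A+B)/2; e=(A-B)/np.linalg.norm(A-B); n=np.array([-e[1],e[0]]) # outward(-x)
        print('lugs dir outward',np.degrees(np.arctan2(n[1],n[0]))%360,'tip tangential rel mid mm',1e3*(T-m)@e,'radial',1e3*(T-m)@n,np.linalg.norm(A-B))
E
```

```text
lugs dir outward 186.43387653394845 tip tangential rel mid mm 1.6070691694711483 radial 13.247155435215202 0.03581990161363655
```

carry_out --rows '[[[-4,1,0],[0,0,0],1],[[-8,2.5,2],[0,0,0],1],[[-11,3.8,5],[0,0,0],1],[[-11,3.8,9],[0,0,0],1],[[-11,3.8,13],[0,0,0],1],[[-11,3.8,17],[0,0,0],1],[[-11,3.8,21],[0,0,0],1],[[-11,3.8,23],[0,0,0],1],[[-11,3.8,24],[0,0,0],1],[[-11,3.8,24],[0,0,0],1]]'

```text
clock: 12.15
tool_pos: [0.4994, -0.4458, 0.0448]
eef_rot: [0.707, 0.707, -0.0, -0.001]
contact_force: [-0.2, 0.1, 0.4]
opening: 0.006
finger_force: 0.0
```

carry_out --rows '[[[0.4,-0.7,0],[0,0,0],1],[[0.7,-1.3,0],[0,0,0],1],[[0.9,-1.6,0],[0,0,0],1],[[1.0,-1.8,0],[0,0,0],1],[[1.07,-1.93,0],[0,0,0],1],[[1.13,-2.04,0],[0,0,0],1],[[1.13,-2.04,0],[0,0,0],1],[[1.13,-2.04,0],[0,0,0],1]]'

```text
clock: 12.95
tool_pos: [0.4807, -0.4347, 0.0472]
eef_rot: [0.707, 0.707, 0.0, 0.001]
contact_force: [1.7, -1.9, 1.7]
opening: 0.008
finger_force: 1.5
```

carry_out --rows '[[[-0.5,0.8,0],[0,0,0],1],[[-1,1.8,0],[0,0,0],1],[[-1,1.8,-3],[0,0,0],1],[[-1,1.8,-7],[0,0,0],1],[[-1,1.8,-11],[0,0,0],1],[[-1,1.8,-15],[0,0,0],1],[[1,0,-19],[0,0,0],1],[[4,0,-22],[0,0,0],1],[[7,-1,-24],[0,0,0],1],[[10,-2,-24],[0,0,0],1],[[10,-2,-24],[0,0,0],1],[[10,-2,-24],[0,0,0],1]]'

```text
clock: 14.15
tool_pos: [0.459, -0.3337, 0.2863]
eef_rot: [0.707, 0.707, -0.001, -0.001]
contact_force: [0.1, -0.4, 0.4]
opening: 0.002
finger_force: 0.0
```

```bash
python3 - <<'E'
from fit import *
s=snap('wrist'); cv2.imwrite('pics/raw2.png',s['image'][:,:,::-1])
p=np.load('p.npy'); p[:2]=[.5565,-.3143]
h=s['image'].max(2); m=(h<40).astype(np.uint8)
Q=proj(s,model(p[:4],0)); B={}
for i in (0,1,3):
    u,v=Q[i].round().astype(int); v0=max(v-16,0);u0=u-16
    n,l,st,c=cv2.connectedComponentsWithStats(m[v0:v+17,u0:u+17]); k=1+np.argmax(st[1:,4]); B[i]=onz(s,c[k]+[u0,v0],.065)[:2]; print(i,Q[i].round(1),(c[k]+[u0,v0]).round(1),st[k,4])
d=lambda v:np.degrees(np.arctan2(v[1],v[0]))
print(d(B[0]-B[1])+90+90,d(B[0]-B[3])+90,(B[1]+B[3])/2)
E
```

```text
0 [443.4  26. ] [443.   20.9] 221
1 [226.1  43.7] [224.3  39.8] 198
3 [433.5 229. ] [434.2 226.4] 126
185.3569450244879 185.35954567683245 [ 0.55575248 -0.310759  ]
```

```bash
python3 - <<'E'
import numpy as np
from plant import r
C=np.array([.5565,-.3143]);yaw=np.radians(5.05);P=C+.215*np.array([-np.sin(yaw),np.cos(yaw)])
t=np.array([.459,-.3337]);print(P)
sp=C+np.array([[rr*np.cos(yaw+np.pi*.75),rr*np.sin(yaw+np.pi*.75)] for rr in np.linspace(.1,.17,15)])
for al in [14.6]+list(range(20,95,6))+[91]:
    a=yaw+np.pi+np.radians(al);u=np.array([np.cos(a),np.sin(a)]);n=np.array([-u[1],u[0]])
    o=.007+.0175*abs(n[0])+.009*abs(n[1])+(.025 if al==14.6 else 0)
    q=P+.075*u-n*o; w=(q-t)*100
    print(al,q.round(3),'toolx %.1f tooly %.1f'%(w[1],w[0]),'r',np.linalg.norm(q-C).round(3),'spoke',np.linalg.norm(sp-q,axis=1).min().round(3))
E
```

```text
[ 0.53757461 -0.10013457]
14.6 [ 0.451 -0.082] toolx 25.2 tooly -0.8 r 0.255 spoke 0.126
20 [ 0.46  -0.111] toolx 22.2 tooly 0.1 r 0.225 spoke 0.1
26 [ 0.461 -0.118] toolx 21.5 tooly 0.2 r 0.218 spoke 0.093
32 [ 0.463 -0.126] toolx 20.8 tooly 0.4 r 0.211 spoke 0.088
38 [ 0.465 -0.133] toolx 20.1 tooly 0.6 r 0.203 spoke 0.082
44 [ 0.469 -0.14 ] toolx 19.4 tooly 1.0 r 0.195 spoke 0.078
50 [ 0.473 -0.146] toolx 18.7 tooly 1.4 r 0.188 spoke 0.075
56 [ 0.478 -0.153] toolx 18.1 tooly 1.9 r 0.18 spoke 0.073
62 [ 0.484 -0.159] toolx 17.5 tooly 2.5 r 0.172 spoke 0.073
68 [ 0.49  -0.164] toolx 17.0 tooly 3.1 r 0.164 spoke 0.073
74 [ 0.498 -0.169] toolx 16.5 tooly 3.9 r 0.157 spoke 0.074
80 [ 0.506 -0.173] toolx 16.1 tooly 4.7 r 0.15 spoke 0.076
86 [ 0.514 -0.176] toolx 15.8 tooly 5.5 r 0.145 spoke 0.079
92 [ 0.522 -0.178] toolx 15.6 tooly 6.3 r 0.141 spoke 0.082
91 [ 0.52  -0.177] toolx 15.6 tooly 6.1 r 0.142 spoke 0.082
```

carry_out --rows '[[[2,0,0],[0,0,8],1],[[5,0,0],[0,0,16],1],[[8,0,0],[0,0,24],1],[[11,0,0],[0,0,32],1],[[14,-0.5,0],[0,0,40],1],[[17,-0.5,0],[0,0,48],1],[[20,-1,0],[0,0,56],1],[[22,-1,0],[0,0,64],1],[[24,-1,0],[0,0,72],1],[[26,-1,0],[0,0,80],1],[[26,-1,0],[0,0,86],1],[[26,-1,0],[0,0,90],1]]'

```text
clock: 15.4
tool_pos: [0.4504, -0.0745, 0.2861]
eef_rot: [1.0, -0.002, -0.001, 0.0]
contact_force: [0.3, -0.6, -0.2]
opening: 0.008
finger_force: 0.0
```

carry_out --rows '[[[0,0,0],[0,0,0],1],[[0,0,4],[0,0,0],1],[[0,0,8],[0,0,0],1],[[0,0,12],[0,0,0],1],[[0,0,15],[0,0,0],1],[[0,0,18],[0,0,0],1],[[0,0,20.5],[0,0,0],1],[[0,0,22.5],[0,0,0],1],[[0,0,24],[0,0,0],1],[[0,0,24.2],[0,0,0],1],[[0,0,24.2],[0,0,0],1]]'

```text
clock: 16.5
tool_pos: [0.45, -0.0748, 0.0442]
eef_rot: [1.0, -0.0, -0.0, -0.0]
contact_force: [0.1, 0.7, -0.3]
opening: 0.005
finger_force: 0.0
```

```bash
python3 - <<'E'
import numpy as np
from h import *
st=r.get_state();print(st['tool_pos'],st['eef_rot'],st['q'])
C=np.array([.5565,-.3143]);yaw=np.radians(5.05);P=C+.215*np.array([-np.sin(yaw),np.cos(yaw)])
t=st['tool_pos'][:2]
for al in [14.6]+list(range(20,95,6))+[91]:
    a=yaw+np.pi+np.radians(al);u=np.array([np.cos(a),np.sin(a)]);n=np.array([-u[1],u[0]])
    o=.007+.009*abs(n[0])+.0175*abs(n[1])
    q=P+.075*u-n*o; w=(q-t)*100
    print(al,q.round(3),'toolx %.1f tooly %.1f'%(w[0],-w[1]),np.linalg.norm(q-C).round(3))
E
```

```text
[ 0.45003121 -0.07481143  0.04423955] [ 9.99999902e-01 -3.55041719e-05 -4.37341366e-04 -5.00819826e-05] [ 0.05116208  0.86199445  0.02042577  2.2031992  -0.19851028  0.07892526
 -1.30848654]
14.6 [ 0.458 -0.1  ] toolx 0.8 tooly 2.6 0.235
20 [ 0.458 -0.108] toolx 0.8 tooly 3.3 0.229
26 [ 0.46  -0.116] toolx 1.0 tooly 4.1 0.221
32 [ 0.462 -0.124] toolx 1.2 tooly 4.9 0.212
38 [ 0.465 -0.132] toolx 1.5 tooly 5.8 0.204
44 [ 0.469 -0.14 ] toolx 1.9 tooly 6.5 0.195
50 [ 0.475 -0.148] toolx 2.5 tooly 7.3 0.186
56 [ 0.481 -0.154] toolx 3.1 tooly 8.0 0.177
62 [ 0.488 -0.161] toolx 3.8 tooly 8.6 0.168
68 [ 0.496 -0.166] toolx 4.6 tooly 9.1 0.16
74 [ 0.505 -0.17 ] toolx 5.4 tooly 9.5 0.153
80 [ 0.514 -0.173] toolx 6.4 tooly 9.9 0.147
86 [ 0.523 -0.175] toolx 7.3 tooly 10.1 0.143
92 [ 0.529 -0.177] toolx 7.9 tooly 10.2 0.14
91 [ 0.528 -0.177] toolx 7.8 tooly 10.2 0.141
```

carry_out --rows '[[[0.4,1.2,0],[0,0,0],1],[[0.8,2.4,0],[0,0,0],1],[[0.8,3.3,0],[0,0,0],1],[[1.0,4.1,0],[0,0,0],1],[[1.2,4.9,0],[0,0,0],1],[[1.5,5.8,0],[0,0,0],1],[[1.9,6.5,0],[0,0,0],1],[[2.5,7.3,0],[0,0,0],1],[[3.1,8.0,0],[0,0,0],1],[[3.4,8.3,0],[0,0,0],1],[[3.8,8.6,0],[0,0,0],1],[[3.8,8.6,0],[0,0,0],1]]'

```text
clock: 17.7
tool_pos: [0.4888, -0.161, 0.0447]
eef_rot: [1.0, -0.0, 0.001, 0.0]
contact_force: [-1.0, -0.2, -0.5]
opening: 0.007
finger_force: 0.1
```

```bash
python3 - <<'E'
from h import *
s=snap('side'); x=s['image'][180:290,210:350];cv2.imwrite('pics/k.png',cv2.resize(x[:,:,::-1],None,fx=5.7,fy=5.4,interpolation=cv2.INTER_CUBIC))
print(r.get_state()['q'])
E
```

```text
[ 0.20595924  0.87993389  0.036708    2.03535885 -0.12324327  0.22685314
 -1.22171027]
```

carry_out --rows '[[[0.4,0.25,0],[0,0,0],1],[[0.8,0.5,0],[0,0,0],1],[[1.2,0.7,0],[0,0,0],1],[[1.6,0.9,0],[0,0,0],1],[[2.1,1.1,0],[0,0,0],1],[[2.6,1.3,0],[0,0,0],1],[[3.0,1.4,0],[0,0,0],1],[[3.3,1.5,0],[0,0,0],1],[[3.6,1.5,0],[0,0,0],1],[[3.8,1.6,0],[0,0,0],1],[[3.8,1.6,0],[0,0,0],1]]'

```text
clock: 18.85
tool_pos: [0.5227, -0.1755, 0.0444]
eef_rot: [1.0, 0.0, -0.003, -0.001]
contact_force: [-7.4, 1.6, 4.0]
opening: 0.003
finger_force: 3.5
```

carry_out --rows '[[[0.1,0,0],[0,0,0],1],[[0.2,0,0],[0,0,0],1],[[0.3,0,0],[0,0,0],1],[[0.3,0,0],[0,0,0],1],[[0.3,0,0],[0,0,0],1]]'

```text
clock: 19.35
tool_pos: [0.5228, -0.1755, 0.0444]
eef_rot: [1.0, -0.0, -0.006, -0.001]
contact_force: [-11.5, 2.6, 7.8]
opening: 0.004
finger_force: 5.7
```

carry_out --rows '[[[-0.5,0,0],[0,0,0],1],[[-1.5,0,0],[0,0,0],1],[[-2.5,-0.3,0],[0,0,0],1],[[-3,-0.5,-2],[0,0,0],1],[[-3,-0.5,-6],[0,0,0],1],[[-3,-0.5,-10],[0,0,0],1],[[-3,-0.5,-14],[0,0,0],1],[[-5,-0.5,-18],[0,0,0],1],[[-9,-0.5,-22],[0,0,0],1],[[-11,-0.5,-24],[0,0,0],1],[[-11,-0.5,-24],[0,0,0],1],[[-11,-0.5,-24],[0,0,0],1]]'

```text
clock: 20.55
tool_pos: [0.4202, -0.1718, 0.2854]
eef_rot: [1.0, -0.0, 0.002, 0.001]
contact_force: [-0.1, -0.3, -0.6]
opening: 0.008
finger_force: 0.0
```

```bash
python3 - <<'E'
from fit import *
s=snap('wrist'); p=[.5565,-.3143,np.radians(5.05),np.pi/2]
print(np.array(s['pose']).round(3).tolist()); Q=proj(s,model(p,0)); print((Q/.64).round())
cv2.imwrite('pics/l.png',cv2.resize(s['image'][:,:,::-1],(800,600),interpolation=cv2.INTER_CUBIC))
E
```

```text
[[-0.002, 0.966, 0.26, 0.488], [-1.0, -0.002, 0.002, -0.171], [0.002, -0.26, 0.966, 0.431], [0.0, 0.0, 0.0, 1.0]]
[[ 423. -127.]
 [ 448.  233.]
 [ 760.  207.]
 [ 776. -146.]
 [ 590.  255.]
 [ 286.   81.]
 [ 460.   66.]]
```

View pics/l.png

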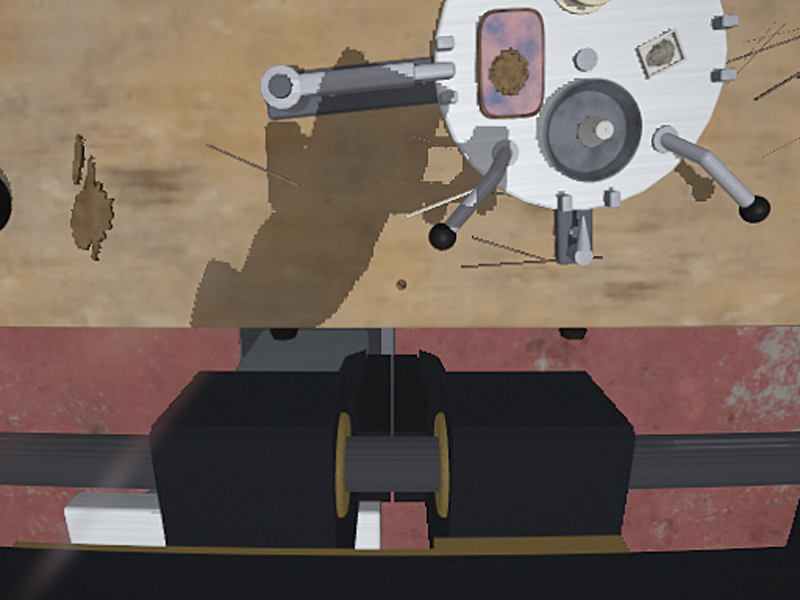

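The wrist picture shows the nose at (453,70), centred between its lugs at (445,42) and (448,97). The arm points at the hub, and the pointer at (583,222) sits between the dish's lugs at (565,201) and (612,197). The job is done and nothing is touching.

```bash
python3 -c "
from plant import r
print(r.finish_job())"
```

```text
the job is handed in; nothing more can be done
None
```

I turned the carousel until the borax dish stood at the pointer, aligned to within about half a degree by camera, then pushed the locking arm home between its lugs; the job was handed in at about 21 s, with no verdict returned.

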